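Close the belt-link box: lid on, four clips down

TASK

Close up the grey box of belt links: pick up its clear lid and set it squarely and fully down on the box, then flip down all four side clips until each snaps home under the box's rib. Leave the other things on the bench where they are.

Things in the scene. Friction and masses are not known exactly. Their poses are not given: they have to be found in the camera images.
- box: Open grey plastic box holding white belt links; it stands firmly and does not slide. 124 mm along its x, 176 mm along its y, 85 mm high, walls 4 mm. Origin at the centre of its underside, z up. Outside each wall, mid-length, is a catch rib for a clip: 66 mm long, its middle 55 mm above the bench, standing 13 mm out from the wall.
- box_rim (a point): Centre of the box's open top, level with the rim, 85 mm above its underside; same axes as the box.
- lid: Loose clear lid of the box, 0.3 to 0.5 kg, right way up on the bench, four grey clips sticking out. Plate 138 mm along x, 190 mm along y, top at z = 18 mm. Origin: centre of the skirt's lower edge, z up. Skirt 14 mm deep, flared: 5 mm clear of the box walls at its lower edge, 1 mm at its root. Seated, the plate rests on the rim, origin 71 mm above the box's, y along the box's y, either way round.
- lid_handle (a point): Middle of the lid's fixed grey carrying handle, 41 mm above the lid's origin; same axes as the lid. The bar is 18 mm wide along x, 104 mm long along y and 14 mm thick; under it, down to the plate, is 16 mm of open space between two end posts.
- clip_xp (a joint): Angle (rad) of the clip on the lid's +x edge (long side). Hinge line along the edge, 71 mm from the lid's centre, at lid z = 16 mm. 0: hangs down, home; 1.57: straight out; 2.35: stop, leaning up. Stiff hinge (0.02 N m): stays where left. On the seated lid its hook rides over the box's rib from 0.25 to 0.1 rad (2 to 5 N at the free end), then snaps in and holds at 0.
- tab_xp (a point): Point on the outer face of the grey clip on the lid's +x edge, mid-width, 40 mm from the hinge line. Clip 60 mm wide, 4 mm thick, 46 mm from hinge line to free end. When home, this point is 10 mm outward of and 40 mm below the hinge line; a 3 mm thick lip across the free end stands out 4.5 mm further. The lid is light: pressing hard straight down on a clip can lever it off the box.
- clip_yp (a joint): Angle (rad) of the clip on the lid's +y edge (short side). Hinge line along the edge, 97 mm from the lid's centre, at lid z = 16 mm. 0: hangs down, home; 1.57: straight out; 2.35: stop, leaning up. Stiff hinge (0.02 N m): stays where left. On the seated lid its hook rides over the box's rib from 0.25 to 0.1 rad (2 to 5 N at the free end), then snaps in and holds at 0.
- tab_yp (a point): Point on the outer face of the grey clip on the lid's +y edge, mid-width, 40 mm from the hinge line. Clip 60 mm wide, 4 mm thick, 46 mm from hinge line to free end. When home, this point is 10 mm outward of and 40 mm below the hinge line; a 3 mm thick lip across the free end stands out 4.5 mm further. The lid is light: pressing hard straight down on a clip can lever it off the box.
- clip_xm (a joint): Angle (rad) of the clip on the lid's -x edge (long side). Hinge line along the edge, 71 mm from the lid's centre, at lid z = 16 mm. 0: hangs down, home; 1.57: straight out; 2.35: stop, leaning up. Stiff hinge (0.02 N m): stays where left. On the seated lid its hook rides over the box's rib from 0.25 to 0.1 rad (2 to 5 N at the free end), then snaps in and holds at 0.
- tab_xm (a point): Point on the outer face of the grey clip on the lid's -x edge, mid-width, 40 mm from the hinge line. Clip 60 mm wide, 4 mm thick, 46 mm from hinge line to free end. When home, this point is 10 mm outward of and 40 mm below the hinge line; a 3 mm thick lip across the free end stands out 4.5 mm further. The lid is light: pressing hard straight down on a clip can lever it off the box.
- clip_ym (a joint): Angle (rad) of the clip on the lid's -y edge (short side). Hinge line along the edge, 97 mm from the lid's centre, at lid z = 16 mm. 0: hangs down, home; 1.57: straight out; 2.35: stop, leaning up. Stiff hinge (0.02 N m): stays where left. On the seated lid its hook rides over the box's rib from 0.25 to 0.1 rad (2 to 5 N at the free end), then snaps in and holds at 0.
- tab_ym (a point): Point on the outer face of the grey clip on the lid's -y edge, mid-width, 40 mm from the hinge line. Clip 60 mm wide, 4 mm thick, 46 mm from hinge line to free end. When home, this point is 10 mm outward of and 40 mm below the hinge line; a 3 mm thick lip across the free end stands out 4.5 mm further. The lid is light: pressing hard straight down on a clip can lever it off the box.
- sprocket: Bystander: white plastic sprocket, 130 mm across the teeth, 35 mm high, lying flat; origin at the centre of its underside.
- bearing: Bystander: steel ball bearing, 62 mm across, 20 mm high, lying flat; origin at the centre of its underside.
- belt_link: Bystander: white plastic belt link, 72 x 46 x 28 mm; origin at the centre of its underside.
- air_gun: Bystander: grey air blow gun lying on its side, about 200 mm long, 22 mm high; origin on its underside near the middle.
- punch: Bystander: steel drift punch lying flat, 150 mm long, 13 mm thick; origin on its underside at mid-length.
- oil_bottle: Bystander: small amber oil bottle, standing, 54 mm across, 105 mm high; origin at the centre of its underside.
- screw_case: Bystander: closed black screw assortment case with a clear cover, 170 x 110 x 38 mm; origin at the centre of its underside.
- hub: Bystander: turned steel hub, 110 mm flange, 48 mm high; origin at the centre of its underside.
Not all that is in view belongs to the job. What is shaped like the box but brown is not meant.

How it is judged:
On the way:
1. the lid is seated squarely on the box, plate down on the rim (x of lid in the frame of box between -0.005 and 0.005 m and y of lid in the frame of box between -0.005 and 0.005 m and z of lid in the frame of box between 0.067 and 0.0745 m and angle between the y axis of lid and the y axis of box, either way round below 0.05 rad and angle between lid's own z axis and vertical below 0.035 rad), for 0.2 s.
At the end, for the whole second after the job is handed in: The lid is at rest, seated on the box: centred within 5 mm in the box's x and y, level within 0.035 rad, its long side along the box's within 0.05 rad, its origin 67 to 74.5 mm above the box's; and all four clips are snapped home (below 0.1 rad) (all of step 1 and value of joint each of clip_xp, clip_yp, clip_xm, clip_ym below 0.1 rad and linear speed of lid below 0.02 m/s); the robot touches nothing.
It fails at once if one of the other loose things on the bench is pushed more than 20 mm from its place (distance of any of sprocket, bearing, belt_link, air_gun, punch, oil_bottle, screw_case, hub from where it was at the start of the episode above 0.02 m).
It also fails if it takes over 72 s, if anything falls off the work surface, if the arm or the gripper's body presses on something with over 40 N, if the wrist force passes 120 N, or if a joint passes its speed limit or range.

ROBOT

A 6-joint arm with a two-finger parallel gripper is mounted at the origin on the work surface. World frame = base frame: x ahead of the robot, y to its left, z up, the work surface at z = 0. Lengths are in m, angles in rad, forces in N, time in s.
With the tool pointing down it reaches from about 0.35 to 0.975 m from the base axis. Payload 4.9 kg.
Tool frame: the origin (TCP) lies between the finger pads; the fingertips stand 22 mm ahead of it and the grasp point (between the pads) lies 3 mm ahead of it; z points along the fingers, y is the line along which they close (so a half turn about z gives the same grasp; the last joint's range is limited). The gripper opens to 85 mm and grips with 20 to 120 N. Pads are 22 mm wide; open, the fingers measure 114 mm over their backs; the gripper's body (76 mm by 85 mm) begins 54 mm behind the grasp point. The pads swing forward as they close: fully open they stand 13 mm farther back than shut.
Start: joints at [-1.443, 0.053, 1.613, -0, 1.476, -0.119], TCP at [0.153, -0.606, 0.253] pointing down, gripper open.
Joint ranges: [-3.01, 3.01], [-1.01, 2.22], [0.06, 2.58], [-1.02, 4.17], [0.09, 2.62], [-3.14, 3.14]. Speed limits (rad/s): [2.57, 2.57, 3.14, 3.14, 3.14, 3.14].

INTERFACE

Orientations are given as a unit quaternion [w, x, y, z].
In Python, from plant import state, grab_frame, get_calibration, job_done, recognise, regions_of gives the robot as it stands.
- The arm moves only by the tool apply_moves, never from a script. Its argument "targets" is a list of rows, each an object with "translation": the shift along the tool's x, y, z normalised to -1 to 1, where 1 is 100 mm, a list of three; "twist": the turn about the tool's z normalised to -1 to 1, where 1 is 0.1 rad; "hand": the opening, from 0 (shut) to 1 (fully open). A call has 1 to 8 rows; each row shifts and turns the commanded pose from where the row before left it, along the tool's axes as they then stand; what a row does not reach is not made up. A row lasts 1/10 s, in which the tool goes at most 50 mm and 8.59 degrees, less where a joint would pass 70% of its speed; a pose out of reach is approached as far as the arm can. A call with a number of a shift or a turn outside -1 to 1 is refused whole. A call with a gripper value outside its range is refused whole. The fingers move at their own pace and stop on an object; the grip force is fixed at half the most. Time passes only in rows, so rows that do not move let the fingers close. It gives the time, the measured TCP pose, the force, the opening and the grip force at its end, in the units of the state.
- state(): the state, without advancing time (a new reading comes with each control period).
- grab_frame(name): name is "scene" or "side" or "wrist"; returns the picture (480x640x3 uint8, red, green, blue); there is no depth.
- get_calibration(name): a dict with "camera_matrix" (3x3 intrinsics, pixels), "pose" (4x4, takes a point from camera to world coordinates). Camera axes: x right, y up, looking along -z (the intrinsics and any distortion apply to the point x, -y, -z); pixel columns grow to the right and rows downward; lengths in m; the calibration is good to about 2 mm. A picture is of the moment at which its call begins: read the wrist's pose just before it. get_calibration takes no time and is no camera call; for the wrist camera it gives the pose at the moment of the call.
- job_done(): hands the job in; it is judged then, once.
Trained networks look in the newest picture that a camera, given by its name, has taken for a name from the list of things; names that differ only in an ending like _2 or _b are one class to them, and where a whole thing is asked for, a point or a joint stands for the part that bears it (a point fixed in the world has none). Each returns a list of dicts, best first, with "score" (0 to 1); they miss things now and then, are a little off and sometimes report something else, mostly with a low value. They report only what shows in the picture. A call takes as long as a camera call. They do not tell look-alikes from the thing itself.
- recognise(camera, query): "point" ([x, y, z] in m, in world coordinates, good to about 4 mm: the middle of the surface that is visible of it).
- regions_of(camera, query): "pixels" (480x640 bool, what is visible of it).
The state is a dict: "time": time; "joint_pos": joint angles; "joint_vel": joint speeds; "joint_efforts": joint torques, N m; "tool_pos": TCP position; "tool_rot": TCP orientation; "contact_force": force on the tool from outside, world axes, zero at the start; "ft_torque": the same for the moment, N m; "gripper_width": opening from 0.0 (shut) to 1.0 (fully open); "grasp_force": force on a finger pad.
Only numpy, scipy, OpenCV 4.12 (cv2) and the standard library are available. Lean on these libraries where they do the work, as an engineer would, in place of code of your own. Each camera call takes 0.05 s, during which the arm holds its last target. There are 200 camera calls.

## Working session

There is one attempt and no reset: what is moved stays moved. The work goes in short steps, Python scripts to look and compute and a tool call to move; the robot and the scene stay as the last step left them, time stands still between calls to the robot, and variables do not carry over. Pictures are saved under pics/ and viewed, at most 10 in all, crops included, and the job is handed in when it is done.

Besides the shell and the picture viewer there is one more tool, called after "Call:" by a JSON object that holds its "method" and its "body". apply_moves: Moves the arm, as the interface text tells. Its arguments: {"type":"object","properties":{"targets":{"type":"array"}},"required":["targets"]}

```bash
mkdir -p pics
python3 - <<'E'
from plant import *
import cv2,numpy as np
s=state();print({k:np.round(v,3).tolist() for k,v in s.items()})
for c in ("scene","side"):
    cv2.imwrite(f"pics/{c}0.png",grab_frame(c)[:,:,::-1])
    k=get_calibration(c);print(c,np.round(k["camera_matrix"],1).tolist(),np.round(k["pose"],3).tolist(),k.keys())
    for q in ("box","box_rim","lid","lid_handle","tab_xp","tab_yp","tab_xm","tab_ym"):
        print(q,[(np.round(r["point"],3).tolist(),round(r["score"],2)) for r in recognise(c,q)[:4]])
E
```

```text
{'time': 0.0, 'joint_pos': [-1.443, 0.053, 1.614, 0.0, 1.476, -0.119], 'joint_vel': [0.0, 0.0, 0.003, -0.001, 0.0, -0.002], 'joint_efforts': [0.0, -39.367, -37.018, -0.0, 0.007, -0.0], 'tool_pos': [0.153, -0.605, 0.252], 'tool_rot': [-0.001, 0.992, 0.123, 0.0], 'contact_force': [-0.29, 0.097, -0.332], 'ft_torque': [-0.034, 0.007, -0.026], 'grasp_force': 0.0, 'gripper_width': 1.0}
scene [[522.4, 0.0, 326.7], [0.0, 522.4, 242.0], [0.0, 0.0, 1.0]] [[-0.458, -0.772, 0.441, 1.127], [0.889, -0.39, 0.24, 0.383], [-0.014, 0.502, 0.865, 1.372], [0.0, 0.0, 0.0, 1.0]] dict_keys(['camera_matrix', 'pose'])
box [([0.226, 0.307, 0.039], 0.94), ([0.495, 0.266, 0.037], 0.91)]
box_rim [([0.223, 0.313, 0.036], 0.9), ([0.499, 0.263, 0.033], 0.68)]
lid [([0.503, -0.256, 0.018], 0.92)]
lid_handle [([0.504, -0.256, 0.021], 0.7)]
tab_xp [([0.589, -0.238, 0.024], 0.76), ([0.5, -0.254, 0.018], 0.46)]
tab_yp [([0.474, -0.141, 0.039], 0.54)]
tab_xm [([0.412, -0.272, 0.032], 0.71)]
tab_ym [([0.517, -0.372, 0.034], 0.86), ([0.417, -0.277, 0.033], 0.46)]
side [[433.4, 0.0, 316.7], [0.0, 433.4, 238.4], [0.0, 0.0, 1.0]] [[0.997, 0.024, -0.07, 0.393], [-0.07, 0.598, -0.799, -0.817], [0.022, 0.802, 0.598, 0.697], [0.0, 0.0, 0.0, 1.0]] dict_keys(['camera_matrix', 'pose'])
box [([0.251, 0.3, 0.042], 0.97), ([0.501, 0.24, 0.05], 0.76), ([0.609, -0.506, 0.047], 0.49)]
box_rim [([0.503, 0.247, 0.053], 0.9), ([0.251, 0.301, 0.041], 0.62), ([0.465, -0.147, 0.032], 0.46)]
lid [([0.491, -0.275, 0.02], 0.75)]
lid_handle [([0.492, -0.274, 0.02], 0.69)]
tab_xp [([0.585, -0.244, 0.027], 0.98)]
tab_yp [([0.473, -0.152, 0.037], 0.88), ([0.49, -0.277, 0.018], 0.49)]
tab_xm [([0.406, -0.279, 0.036], 0.63), ([0.468, -0.149, 0.034], 0.37)]
tab_ym [([0.514, -0.376, 0.037], 0.73), ([0.492, -0.272, 0.023], 0.38)]
```

View pics/scene0.png

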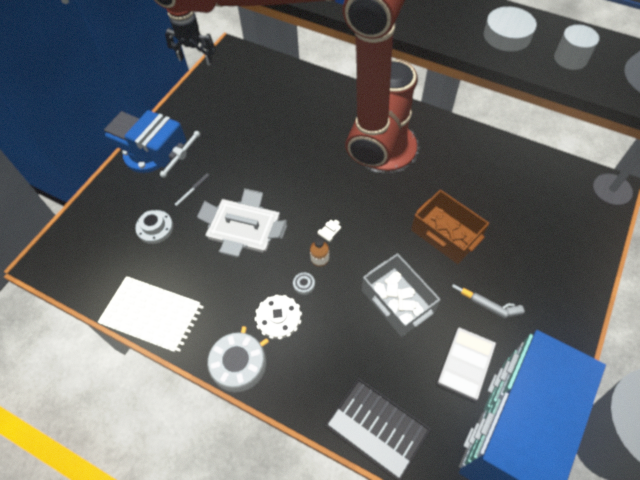

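View pics/side0.png

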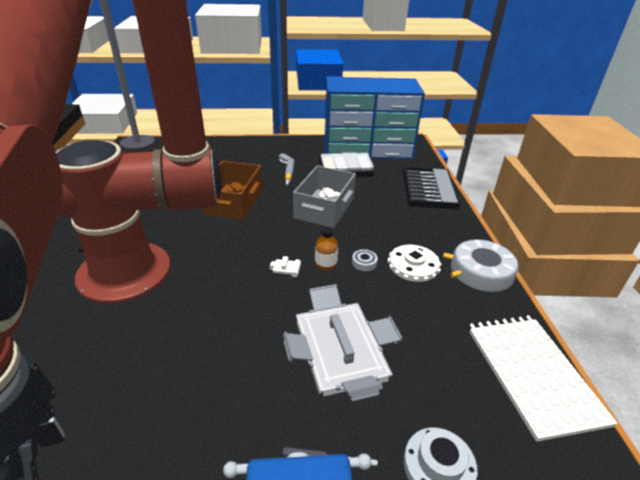

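The grey box with white links is at scene (400,293) / side (324,195). The brown look-alike, which I'm leaving out, is at scene (451,224) / side (233,188). The lid is at scene (243,225) / side (343,345), with its clips leaning out and up. Next I move above the lid to look with the wrist camera.

Call:
{"method": "apply_moves", "body": {"targets": [{"translation":[0.42,-0.25,0],"twist":0,"hand":1},{"translation":[0.42,-0.25,0],"twist":0,"hand":1},{"translation":[0.42,-0.25,0],"twist":0,"hand":1},{"translation":[0.42,-0.25,0],"twist":0,"hand":1},{"translation":[0.42,-0.25,0],"twist":0,"hand":1},{"translation":[0.42,-0.25,0],"twist":0,"hand":1},{"translation":[0.42,-0.25,0],"twist":0,"hand":1},{"translation":[0.42,-0.25,0],"twist":0,"hand":1}]}}

```text
time: 1.7
tool_pos: [0.4308, -0.3284, 0.2536]
tool_rot: [0.0, 0.992, 0.123, 0.0]
contact_force: [-0.3, -0.8, 0.4]
gripper_width: 0.998
grasp_force: 0.0
```

Call:
{"method": "apply_moves", "body": {"targets": [{"translation":[0,0,0],"twist":-1,"hand":1},{"translation":[0,0,0],"twist":-1,"hand":1},{"translation":[0,0,0],"twist":-1,"hand":1},{"translation":[0,0,0],"twist":-1,"hand":1},{"translation":[0,0,-0.3],"twist":-1,"hand":1},{"translation":[0,0,-0.3],"twist":-1,"hand":1},{"translation":[0,0,-0.3],"twist":-1,"hand":1},{"translation":[0,0,0],"twist":-1,"hand":1}]}}

```text
time: 2.5
tool_pos: [0.4309, -0.3312, 0.3495]
tool_rot: [0.005, 0.865, 0.502, 0.001]
contact_force: [-0.1, 0.8, 0.6]
gripper_width: 1.002
grasp_force: 0.0
```

Call:
{"method": "apply_moves", "body": {"targets": [{"translation":[0,0,0],"twist":-1,"hand":1},{"translation":[0,0,0],"twist":-1,"hand":1},{"translation":[0,0,0],"twist":-1,"hand":1},{"translation":[0,0,0],"twist":-1,"hand":1},{"translation":[0,0,0],"twist":-1,"hand":1},{"translation":[0,0,0],"twist":-1,"hand":1},{"translation":[0,0,0],"twist":-1,"hand":1}]}}

```text
time: 3.2
tool_pos: [0.4296, -0.33, 0.3434]
tool_rot: [0.0, 0.641, 0.768, -0.0]
contact_force: [-0.5, 0.0, 1.1]
gripper_width: 1.001
grasp_force: 0.0
```

```bash
cat > h.py <<'E'
from plant import *
import cv2,numpy as np
def pix2w(c,uv,z,cal=None):
    k=cal or get_calibration(c);K=k["camera_matrix"];T=np.array(k["pose"])
    uv=np.atleast_2d(uv).astype(float)
    d=np.c_[(uv[:,0]-K[0][2])/K[0][0],-(uv[:,1]-K[1][2])/K[1][1],-np.ones(len(uv))]@T[:3,:3].T
    return T[:3,3]+d*((z-T[2,3])/d[:,2])[:,None]
def w2pix(c,P,cal=None):
    k=cal or get_calibration(c);K=np.array(k["camera_matrix"]);T=np.array(k["pose"])
    p=(np.atleast_2d(P)-T[:3,3])@T[:3,:3]*[1,-1,-1]
    q=p@K.T;return q[:,:2]/q[:,2:]
def toolyaw():
    w,x,y,z=state()["tool_rot"];return 2*np.arctan2(y,x)
def delta(x,y,z,yaw):
    "tool-frame shift (mm) and twist (rad) to reach a tool-down world pose"
    p=state()["tool_pos"];a=toolyaw();dx,dy=x-p[0],y-p[1]
    t=-(yaw-a);t=(t+np.pi)%(2*np.pi)-np.pi
    return np.round([1e3*(np.cos(a)*dx+np.sin(a)*dy),1e3*(np.sin(a)*dx-np.cos(a)*dy),-1e3*(z-p[2])],1),round(t,3)
def rec(c,qs):
    grab_frame(c)
    for q in qs: print(c,q,[(np.round(r["point"],3).tolist(),round(r["score"],2)) for r in recognise(c,q)[:3]])
E
python3 - <<'E'
from h import *
k=get_calibration("wrist");print(np.round(k["camera_matrix"],1).tolist(),np.round(k["pose"],3).tolist())
im=grab_frame("wrist");cv2.imwrite("pics/w1.png",im[:,:,::-1])
for q in ("lid_handle","tab_xp","tab_yp","tab_xm","tab_ym","lid"): print(q,[(np.round(r["point"],3).tolist(),round(r["score"],2)) for r in recognise("wrist",q)[:3]])
print(toolyaw(),delta(.495,-.26,.3,1.757))
E
```

```text
[[382.8, 0.0, 320.4], [0.0, 382.8, 236.7], [0.0, 0.0, 1.0]] [[0.984, -0.17, -0.053, 0.416], [0.178, 0.939, 0.293, -0.255], [-0.0, -0.298, 0.955, 0.464], [0.0, 0.0, 0.0, 1.0]]
lid_handle [([0.492, -0.247, 0.022], 0.76)]
tab_xp [([0.587, -0.241, 0.028], 0.61), ([0.593, -0.483, 0.02], 0.57), ([0.475, -0.151, 0.034], 0.52)]
tab_yp [([0.473, -0.151, 0.033], 0.7), ([0.585, -0.24, 0.032], 0.63), ([0.489, -0.25, 0.02], 0.5)]
tab_xm [([0.407, -0.271, 0.037], 0.87)]
tab_ym [([0.52, -0.367, 0.04], 0.93)]
lid [([0.495, -0.254, 0.021], 0.76)]
1.7456739686085134 (array([57.6, 76.5, 43.3]), np.float64(-0.011))
```

View pics/w1.png

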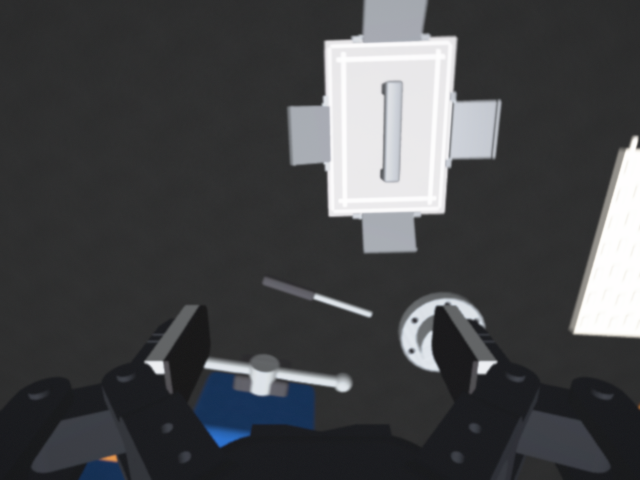

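The wrist view shows the whole lid. Its plate corners are at about (325,41), (457,37), (445,215) and (329,216), and the handle bar runs from (393,82) to (392,182).

Run:
```python
from h import *
P=pix2w("wrist",[(325,41),(457,37),(445,215),(329,216)],.018)
print(P.round(4)[:,:2].tolist(),P.mean(0),[np.linalg.norm(P[i]-P[i-1]).round(4) for i in range(4)],[np.arctan2(*(P[b]-P[a])[[1,0]]).round(3) for a,b in((0,1),(3,2))],[np.arctan2(*(P[b]-P[a])[[1,0]]).round(3)-1.571 for a,b in((3,0),(2,1))])
H=pix2w("wrist",[(393,82),(392,182),(392.5,132)],.048);print(H.round(4))
rec("scene",["box"]);m=[r for r in regions_of("scene","box")]
for r in m: print(r["score"],np.argwhere(r["pixels"]).mean(0),r["pixels"].sum())
g=grab_frame("scene")[235:355,335:465];cv2.imwrite("pics/sc1.png",cv2.resize(g,None,fx=6,fy=5,interpolation=cv2.INTER_CUBIC)[:600,:780,::-1])
print(delta(*H[2][:2],.12,1.757))
```

```text
[[0.408, -0.1788], [0.5437, -0.1512], [0.5829, -0.3394], [0.4462, -0.3647]] [ 0.49518281 -0.25852986  0.018     ] [np.float64(0.1898), np.float64(0.1385), np.float64(0.1923), np.float64(0.139)] [np.float64(0.201), np.float64(0.183)] [np.float64(0.20199999999999996), np.float64(0.20500000000000007)]
[[ 0.4828 -0.2089  0.048 ]
 [ 0.5049 -0.3079  0.048 ]
 [ 0.4935 -0.2566  0.048 ]]
scene box [([0.225, 0.31, 0.036], 0.84), ([0.5, 0.265, 0.034], 0.77)]
0.91 [225.73550508 448.76539151] 3346
0.79 [294.19269283 399.39188092] 3695
(array([ 61.2,  75.7, 223.3]), np.float64(-0.011))
```

View pics/sc1.png

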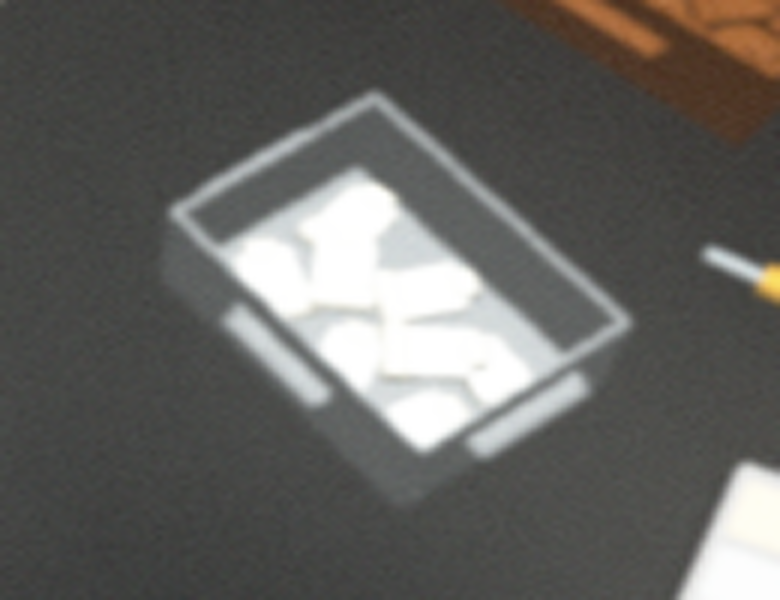

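Close crop confirms the choice: the grey box with white links, rim corners (crop) at (375,92), (633,322), (425,455) and (170,212). I'll work out its pose from both fixed cameras.

Run:
```python
from h import *
def show(P):
    print(P.round(4)[:,:2].tolist(),P.mean(0).round(4),[np.linalg.norm(P[i]-P[i-1]).round(4) for i in range(4)],[np.arctan2(*(P[b]-P[a])[[1,0]]).round(3) for a,b in((0,1),(3,2),(0,3),(1,2))])
c=np.array([(375,92),(633,322),(425,455),(170,212)])/[6,5]+[335,235]
show(pix2w("scene",c,.085))
g=grab_frame("side")[155:235,280:370];cv2.imwrite("pics/sd1.png",cv2.resize(g,None,fx=8,fy=7,interpolation=cv2.INTER_CUBIC)[:,:,::-1])
```

```text
[[0.4145, 0.2191], [0.4917, 0.3771], [0.6029, 0.3241], [0.5256, 0.1656]] [0.5087 0.2715 0.085 ] [np.float64(0.1233), np.float64(0.1758), np.float64(0.1232), np.float64(0.1763)] [np.float64(1.116), np.float64(1.117), np.float64(-0.449), np.float64(-0.445)]
```

View pics/sd1.png

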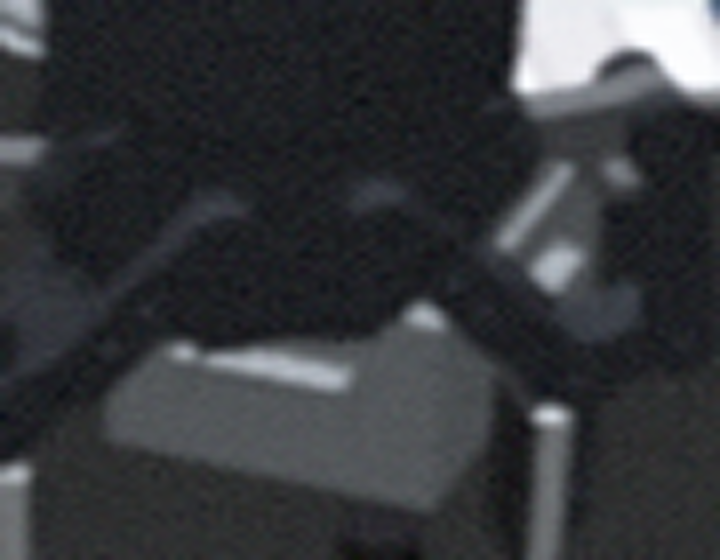

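Call:
{"method": "apply_moves", "body": {"targets": [{"translation":[0.31,0.38,0],"twist":-0.1,"hand":1},{"translation":[0.3,0.38,0],"twist":-0.1,"hand":1},{"translation":[0,0,0.45],"twist":0,"hand":1},{"translation":[0,0,0.45],"twist":0,"hand":1},{"translation":[0,0,0.45],"twist":0,"hand":1},{"translation":[0,0,0.45],"twist":0,"hand":1},{"translation":[0,0,0.2],"twist":0,"hand":1}]}}

```text
time: 4.5
tool_pos: [0.491, -0.2546, 0.1379]
tool_rot: [-0.004, 0.635, 0.773, -0.0]
contact_force: [-0.1, 0.2, -1.3]
gripper_width: 1.0
grasp_force: 0.0
```

The gripper blocks the side view of the box. The scene fit matches the given sizes (123 x 176 mm), so I'll go on to the handle.

Run:
```python
from h import *
print(toolyaw(),delta(.4945,-.2577,.045,1.766))
print(w2pix("side",pix2w("scene",np.array([(375,92),(633,322),(425,455),(170,212)])/[6,5]+[335,235],.085)).round(1))
im=cv2.imread("pics/side0.png");g=im[155:230,280:370];cv2.imwrite("pics/sd2.png",cv2.resize(g,None,fx=8,fy=8,interpolation=cv2.INTER_CUBIC))
```

```text
1.7667110850497085 (array([-3.8,  2.8, 92.9]), np.float64(0.001))
[[293.4 191.5]
 [317.3 164.7]
 [355.7 172.5]
 [335.5 201. ]]
```

View pics/sd2.png

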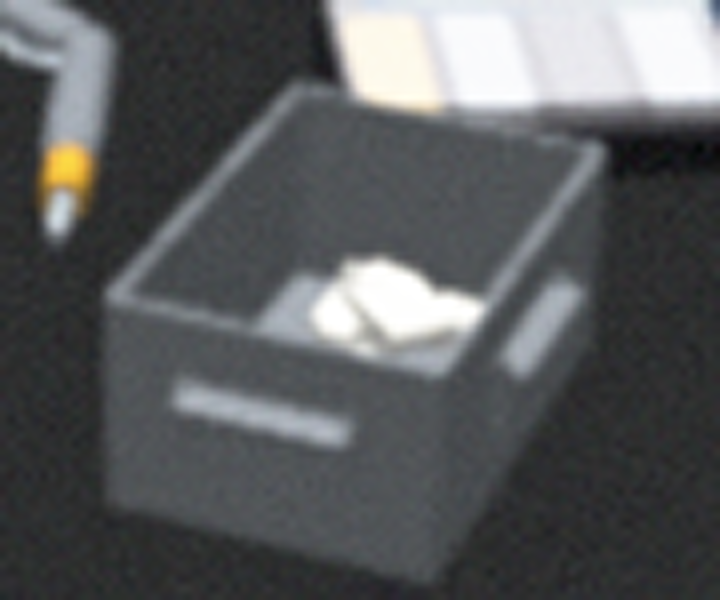

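The side picture agrees: rim corners at (293.1,191.9), (317.3,165.3), (355.9,173.5) and (335.6,201.9), within 1 px of the scene fit. Next I descend and grip.

Call:
{"method": "apply_moves", "body": {"targets": [{"translation":[-0.04,0.03,0.3],"twist":0,"hand":1},{"translation":[0,0,0.3],"twist":0,"hand":1},{"translation":[0,0,0.2],"twist":0,"hand":1},{"translation":[0,0,0.12],"twist":0,"hand":1},{"translation":[0,0,0],"twist":0,"hand":1},{"translation":[0,0,0],"twist":0,"hand":1}]}}

```text
time: 5.1
tool_pos: [0.4977, -0.26, 0.0521]
tool_rot: [0.001, 0.635, 0.773, 0.0]
contact_force: [0.3, 0.2, 0.7]
gripper_width: 0.999
grasp_force: 0.0
```

Call:
{"method": "apply_moves", "body": {"targets": [{"translation":[0,0,0],"twist":0,"hand":0},{"translation":[0,0,0],"twist":0,"hand":0},{"translation":[0,0,0],"twist":0,"hand":0},{"translation":[0,0,0],"twist":0,"hand":0},{"translation":[0,0,0],"twist":0,"hand":0},{"translation":[0,0,0],"twist":0,"hand":0},{"translation":[0,0,0],"twist":0,"hand":0},{"translation":[0,0,0],"twist":0,"hand":0}]}}

```text
time: 5.9
tool_pos: [0.4973, -0.2599, 0.0519]
tool_rot: [0.0, 0.634, 0.773, -0.0]
contact_force: [-3.0, 0.9, 5.4]
gripper_width: 0.193
grasp_force: 60.7
```

Gripped, but a little high on the bar, so I'll reopen, go 6 mm lower and regrip.

Call:
{"method": "apply_moves", "body": {"targets": [{"translation":[0,0,0],"twist":0,"hand":0.5},{"translation":[0,0,0],"twist":0,"hand":0.5},{"translation":[0,0,0.06],"twist":0,"hand":0.5},{"translation":[0,0,0],"twist":0,"hand":0},{"translation":[0,0,0],"twist":0,"hand":0},{"translation":[0,0,0],"twist":0,"hand":0},{"translation":[0,0,0],"twist":0,"hand":0},{"translation":[0,0,0],"twist":0,"hand":0}]}}

```text
time: 6.7
tool_pos: [0.4967, -0.2594, 0.0447]
tool_rot: [-0.001, 0.635, 0.773, -0.0]
contact_force: [0.6, -0.7, -4.4]
gripper_width: 0.195
grasp_force: 59.6
```

Run:
```python
from h import *
print(toolyaw(),state()["tool_pos"],state()["gripper_width"],state()["contact_force"])
k=get_calibration("wrist");print(np.round(k["pose"],3).tolist())
im=grab_frame("wrist");cv2.imwrite("pics/w2.png",im[:,:,::-1])
```

```text
1.7667619461976807 [ 0.49669742 -0.25935722  0.04468563] 0.1949095087711027 [ 0.56847185 -0.71190243 -4.41619767]
[[0.981, -0.185, -0.056, 0.482], [0.194, 0.937, 0.292, -0.185], [-0.001, -0.297, 0.955, 0.165], [0.0, 0.0, 0.0, 1.0]]
```

View pics/w2.png

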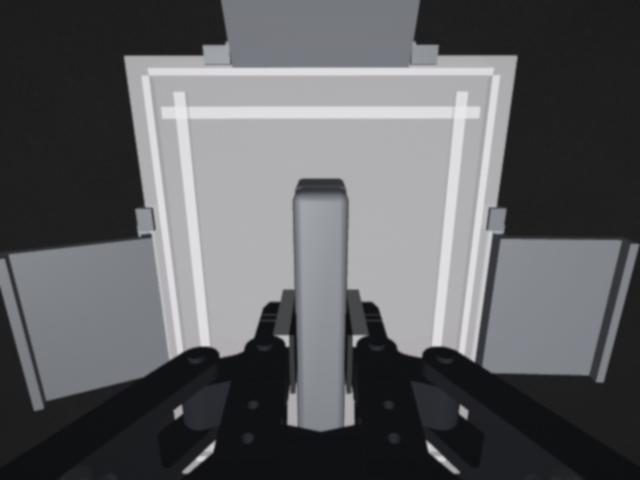

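The bar is gripped squarely. The plate's far edge is at row 56 (cols 125–517). I'll compute the lid's offset in the hand and the carry.

Run:
```python
from h import *
a=toolyaw();p=np.array(state()["tool_pos"])
P=pix2w("wrist",[(125,57),(517,56)],.018)
ux=np.array([np.cos(a),np.sin(a)]);uy=np.array([np.sin(a),-np.cos(a)])
for q in P: print((q[:2]-p[:2])@ux,(q[:2]-p[:2])@uy)
E=P[1]-P[0];print("yaw",np.arctan2(E[1],E[0])+np.pi/2,a)
print(delta(.5087,.2710,.25,1.117))
```

```text
0.09642383654196118 -0.06851217254922483
0.09656526470559029 0.06922235700239492
yaw 1.767756056489058 1.7667292397976702
(array([ 517.8,  115.1, -205.3]), np.float64(0.65))
```

Call:
{"method": "apply_moves", "body": {"targets": [{"translation":[0,0,-0.1],"twist":0,"hand":0},{"translation":[0,0,-0.25],"twist":0,"hand":0},{"translation":[0,0,-0.4],"twist":0,"hand":0},{"translation":[0,0,-0.4],"twist":0,"hand":0},{"translation":[0,0,-0.4],"twist":0,"hand":0},{"translation":[0,0,-0.4],"twist":0,"hand":0},{"translation":[0.2,0.05,-0.1],"twist":0,"hand":0},{"translation":[0.35,0.1,0],"twist":0,"hand":0}]}}

```text
time: 7.55
tool_pos: [0.5023, -0.2044, 0.255]
tool_rot: [0.004, 0.636, 0.772, 0.0]
contact_force: [1.2, 1.0, -4.5]
gripper_width: 0.199
grasp_force: 59.6
```

Call:
{"method": "apply_moves", "body": {"targets": [{"translation":[0.43,0.1,0],"twist":0,"hand":0},{"translation":[0.43,0.1,0],"twist":0,"hand":0},{"translation":[0.43,0.1,0],"twist":0,"hand":0},{"translation":[0.43,0.1,0],"twist":0,"hand":0},{"translation":[0.43,0.1,0],"twist":0,"hand":0},{"translation":[0.43,0.1,0],"twist":0,"hand":0},{"translation":[0.43,0.1,0],"twist":0,"hand":0},{"translation":[0.43,0.1,0],"twist":0,"hand":0}]}}

```text
time: 8.35
tool_pos: [0.5121, 0.152, 0.2509]
tool_rot: [0.0, 0.634, 0.773, 0.0]
contact_force: [0.6, 0.1, -4.1]
gripper_width: 0.199
grasp_force: 59.6
```

Call:
{"method": "apply_moves", "body": {"targets": [{"translation":[0.43,0.1,0],"twist":0,"hand":0},{"translation":[0.43,0.1,0],"twist":0.5,"hand":0},{"translation":[0.2,0,0],"twist":1,"hand":0},{"translation":[0,0,0],"twist":1,"hand":0},{"translation":[0,0,0],"twist":1,"hand":0},{"translation":[0,0,0],"twist":1,"hand":0},{"translation":[0,0,0],"twist":1,"hand":0},{"translation":[0,0,0],"twist":0.9,"hand":0}]}}

```text
time: 9.15
tool_pos: [0.5122, 0.2582, 0.2506]
tool_rot: [-0.0, 0.846, 0.532, -0.0]
contact_force: [-0.6, 0.2, -4.4]
gripper_width: 0.194
grasp_force: 59.6
```

Run:
```python
from h import *
grab_frame("scene");grab_frame("scene")
print(toolyaw(),state()["tool_pos"],state()["grasp_force"],delta(.508,.2697,.25,1.117))
```

```text
1.1270492211492673 [0.51228344 0.25814166 0.25061397] 59.58069920539856 (array([ 8.6, -8.8,  0.6]), np.float64(0.01))
```

Call:
{"method": "apply_moves", "body": {"targets": [{"translation":[0.09,-0.09,0.2],"twist":0.1,"hand":0},{"translation":[0,0,0.35],"twist":0,"hand":0},{"translation":[0,0,0.35],"twist":0,"hand":0},{"translation":[0,0,0.15],"twist":0,"hand":0},{"translation":[0,0,0],"twist":0,"hand":0},{"translation":[0,0,0],"twist":0,"hand":0}]}}

```text
time: 9.85
tool_pos: [0.5091, 0.2704, 0.1467]
tool_rot: [0.0, 0.848, 0.53, 0.001]
contact_force: [-0.1, -1.3, -3.8]
gripper_width: 0.199
grasp_force: 59.5
```

Run:
```python
from h import *
print(toolyaw(),state()["tool_pos"],delta(.508,.2697,.145,1.117))
g=grab_frame("scene");cv2.imwrite("pics/sc2.png",cv2.resize(g[200:350,300:500],None,fx=4,fy=4,interpolation=cv2.INTER_CUBIC)[:,:,::-1])
```

```text
1.1173657983406735 [0.50908472 0.27044263 0.14669731] (array([-1.1, -0.6,  1.7]), np.float64(0.0))
```

View pics/sc2.png

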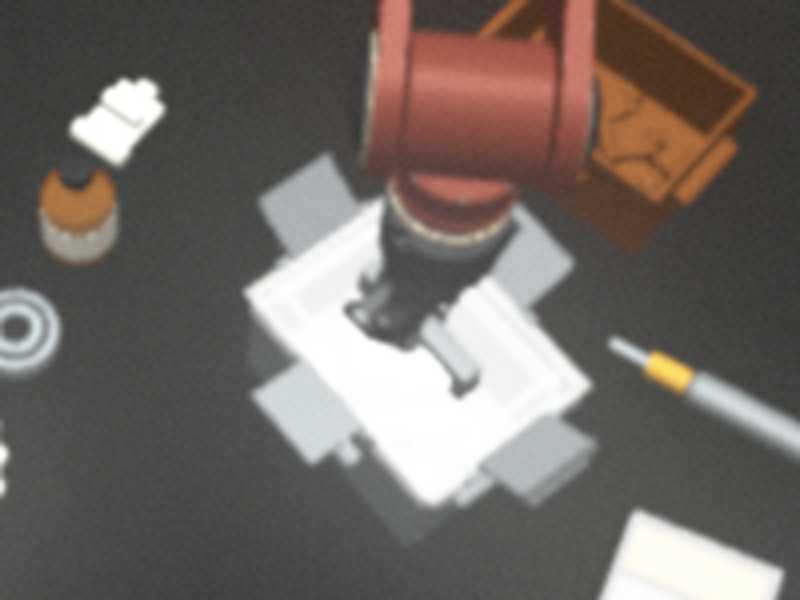

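The lid hovers in line with the box. The plate corners in the crop are at left (245,292), right (592,385) and bottom (435,505). One quick numerical check.

Run:
```python
from h import *
P=pix2w("scene",np.array([(245,292),(592,385),(435,505)])/4+[300,200],.120)
print(P.round(4),P[:2].mean(0),np.linalg.norm(P[2]-P[0]),np.linalg.norm(P[2]-P[1]),np.arctan2(*(P[1]-P[2])[[1,0]]),np.arctan2(*(P[2]-P[0])[[1,0]]))
```

```text
[[0.5327 0.161  0.12  ]
 [0.4918 0.3914 0.12  ]
 [0.6144 0.3325 0.12  ]] [0.51224604 0.27616781 0.12      ] 0.19000497809841704 0.13601481119689368 2.6938830879571776 1.1258086313183808
```

Run:
```python
from h import *
a=cv2.cvtColor(cv2.imread("pics/w2.png"),7 if 0 else cv2.COLOR_BGR2GRAY);b=cv2.cvtColor(grab_frame("wrist"),cv2.COLOR_RGB2GRAY)
for im in (a,b):
    print([im[40:72:2,c].tolist() for c in (160,480)]);print(im[150,100:180:3].tolist(),im[150,470:530:3].tolist())
import h
g=cv2.cvtColor(grab_frame("scene"),cv2.COLOR_RGB2GRAY)
s=cv2.cvtColor(cv2.imread("pics/scene0.png"),cv2.COLOR_BGR2GRAY)
print("lid L",g[265:282,355:372].tolist())
print("lid R",g[288:304,440:456].tolist())
print("lid B",g[318:334,400:416].tolist())
```

```text
[[30, 29, 30, 29, 30, 30, 30, 52, 145, 171, 172, 173, 175, 176, 206, 219], [30, 31, 30, 30, 30, 30, 31, 64, 150, 172, 173, 175, 176, 179, 208, 219]]
[31, 31, 30, 31, 30, 30, 30, 30, 30, 31, 30, 30, 77, 172, 174, 174, 174, 209, 222, 209, 163, 173, 174, 175, 175, 175, 181] [175, 175, 175, 168, 172, 221, 221, 185, 175, 174, 175, 151, 36, 31, 31, 31, 32, 30, 31, 30]
[[26, 27, 27, 27, 26, 27, 27, 41, 131, 158, 158, 160, 160, 162, 191, 205], [27, 27, 28, 27, 26, 27, 26, 57, 138, 159, 159, 160, 160, 164, 193, 203]]
[27, 28, 28, 28, 28, 28, 29, 28, 29, 28, 28, 27, 62, 159, 161, 161, 161, 189, 208, 196, 151, 159, 161, 161, 162, 161, 166] [162, 162, 161, 156, 157, 207, 207, 171, 161, 161, 161, 143, 33, 28, 27, 27, 27, 27, 28, 28]
lid L [[76, 77, 76, 78, 75, 78, 77, 75, 80, 78, 77, 81, 82, 106, 147, 186, 198], [76, 79, 77, 81, 78, 75, 78, 81, 80, 79, 81, 78, 88, 119, 168, 201, 218], [77, 77, 76, 78, 80, 77, 80, 78, 79, 79, 79, 94, 119, 153, 192, 221, 235], [77, 76, 80, 78, 81, 75, 78, 80, 79, 84, 99, 142, 186, 215, 234, 244, 246], [75, 79, 76, 79, 80, 79, 77, 84, 94, 119, 154, 199, 231, 241, 24
[... 2713 characters left out ...]
 202], [105, 108, 112, 131, 156, 179, 197, 218, 223, 211, 184, 160, 138, 138, 162, 182], [106, 107, 107, 111, 128, 145, 149, 159, 171, 164, 147, 129, 117, 117, 128, 141], [102, 104, 105, 104, 113, 119, 119, 121, 126, 128, 121, 113, 107, 102, 103, 101], [105, 105, 103, 104, 104, 104, 107, 106, 108, 111, 106, 104, 101, 96, 89, 85], [105, 104, 105, 105, 103, 104, 105, 103, 104, 97, 101, 93, 92, 92, 88, 89], [102, 107, 104, 103, 103, 99, 103, 102, 103, 97, 94, 89, 91, 88, 84, 90], [103, 104, 104, 101, 104, 103, 101, 102, 98, 91, 90, 88, 87, 85, 86, 88], [105, 105, 101, 101, 104, 103, 100, 96, 90, 89, 89, 86, 87, 88, 90, 89], [103, 100, 103, 103, 107, 101, 92, 89, 87, 85, 84, 87, 87, 84, 88, 85]]
```

Run:
```python
from h import *
s0=cv2.imread("pics/scene0.png");d0=cv2.imread("pics/side0.png");d1=grab_frame("side")[:,:,::-1]
def t(im,x,y,w=25,h=18,k=12): return cv2.resize(im[y-h//2:y+h//2,x-w//2:x-w//2+w],(w*k,h*k),interpolation=cv2.INTER_CUBIC)
z=lambda im,x,y,w,h:cv2.resize(im[y:y+h,x:x+w],(400,300),interpolation=cv2.INTER_CUBIC)
top=np.hstack([z(s0,351,267,24,18),z(s0,428,290,24,18)])
bot=np.hstack([z(d0,275,145,100,75),z(d1,275,145,100,75)])
cv2.imwrite("pics/mix.png",np.vstack([top,bot]))
```

```text
(no output)
```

View pics/mix.png

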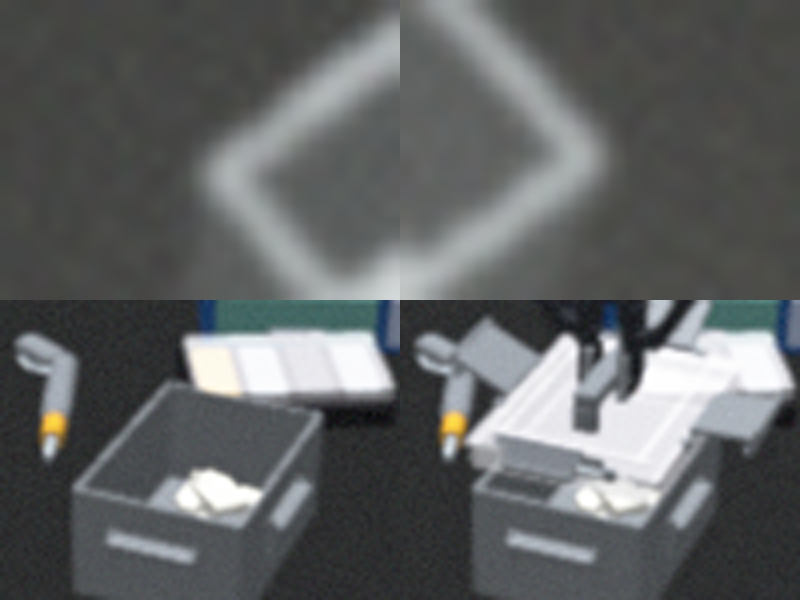

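Run:
```python
from h import *
ux=np.array([np.cos(1.117),np.sin(1.117)]);uy=np.array([ux[1],-ux[0]])
for n,c,bx,ld in (("scene","scene",[(362.8,276.7),(439.8,299)],[(360.3,272.8),(447.7,295.8)]),("side","side",[(292.6,191.4),(335.9,200.4)],[(292.1,179.6),(342.6,191.4)])):
    B=pix2w(c,bx,.085)[:,:2].mean(0);L=pix2w(c,ld,.120)[:,:2].mean(0)
    print(n,B,L,"dx,dy tool mm",1e3*(L-B)@ux,1e3*(L-B)@uy)
```

```text
scene [0.50793737 0.26920133] [0.51212401 0.27433236] dx,dy tool mm 6.447059133333325 1.5135620005589163
side [0.4696922  0.19415699] [0.47653314 0.1895928 ] dx,dy tool mm -1.103306211930978 8.149415022368611
```

Run:
```python
from h import *
ux=np.array([np.cos(1.117),np.sin(1.117)]);uy=np.array([ux[1],-ux[0]])
for c,bx,ld in (("scene",[(362.8,276.7),(439.8,299)],[(360.3,272.8),(447.7,295.8)]),("side",[(292.6,191.4),(335.9,200.4)],[(292.1,179.6),(342.6,191.4)])):
    B=pix2w(c,bx,.085)[:,:2];L=pix2w(c,ld,.120)[:,:2]
    for b,l in zip(B,L): print(c,1e3*(l-b)@ux,1e3*(l-b)@uy)
g=cv2.cvtColor(grab_frame("side"),cv2.COLOR_RGB2GRAY)
print(g[184:200,332:352].tolist())
```

```text
scene -0.5678141762144837 10.167660121132519
scene 13.46193244288116 -7.140536120014824
side 2.688107839075572 -2.2973959869493705
side -4.894720262937553 18.596226031686545
[[243, 244, 247, 249, 246, 238, 235, 233, 235, 240, 240, 225, 178, 155, 157, 146, 113, 85, 76, 76], [234, 237, 243, 244, 242, 239, 235, 236, 239, 242, 232, 186, 158, 159, 155, 126, 94, 74, 77, 75], [230, 232, 233, 230, 229, 230, 233, 236, 239, 237, 207, 166, 153, 157, 132, 95, 78, 74, 74, 74], [232, 232, 232, 232, 232, 234, 235, 241, 238, 218, 173, 155, 153, 137, 107, 77, 79, 75, 76, 77], [230, 229, 233, 234, 234, 237, 238, 242, 231, 187, 156, 158, 146, 114, 82, 75, 77, 86, 85, 76], [221, 220, 221, 227, 230, 232, 241, 237, 203, 161, 159, 158, 127, 93, 76, 75, 92, 108, 110, 96], [219, 205, 197, 197, 195, 216, 224, 205, 166, 154, 157, 139, 103, 81, 70, 89, 116, 135, 138, 129], [231, 218, 195, 192, 189, 185, 177, 162, 154, 160, 147, 115, 82, 75, 80, 112, 151, 171, 174, 165], [233, 229, 222, 227, 223, 215, 195, 173, 165, 157, 126, 93, 78, 80, 105, 140, 169, 183, 180, 162], [233, 235, 234, 235, 232, 239, 235, 211, 176, 133, 101, 77, 75, 96, 131, 167, 178, 179, 169, 139], [241, 236, 234, 232, 234, 245, 243, 208, 147, 103, 78, 77, 80, 120, 157, 173, 177, 174, 152, 114], [245, 234, 226, 216, 214, 232, 225, 172, 115, 84, 71, 77, 99, 141, 169, 175, 175, 159, 128, 88], [225, 208, 187, 177, 171, 194, 177, 134, 96, 72, 77, 93, 132, 161, 177, 176, 168, 137, 100, 80], [173, 156, 150, 149, 155, 162, 141, 104, 79, 77, 82, 114, 160, 175, 175, 174, 148, 111, 87, 77], [156, 155, 157, 159, 160, 148, 114, 82, 75, 78, 101, 144, 172, 179, 177, 157, 126, 96, 77, 72], [174, 176, 175, 175, 164, 125, 88, 75, 76, 84, 113, 148, 171, 180, 165, 134, 97, 79, 79, 75]]
```

Both cameras put the lid about 6 mm too far along tool +x, and about 1.5 mm along +y. I'll correct that and then lower slowly while watching the force.

Call:
{"method": "apply_moves", "body": {"targets": [{"translation":[-0.05,-0.01,0],"twist":0,"hand":0},{"translation":[0,0,0.08],"twist":0,"hand":0},{"translation":[0,0,0.05],"twist":0,"hand":0},{"translation":[0,0,0.05],"twist":0,"hand":0},{"translation":[0,0,0],"twist":0,"hand":0}]}}

```text
time: 10.6
tool_pos: [0.5043, 0.2658, 0.1257]
tool_rot: [-0.0, 0.848, 0.53, -0.001]
contact_force: [-0.0, 0.0, -4.7]
gripper_width: 0.198
grasp_force: 59.5
```

Call:
{"method": "apply_moves", "body": {"targets": [{"translation":[0,0,0.04],"twist":0,"hand":0},{"translation":[0,0,0],"twist":0,"hand":0}]}}

```text
time: 10.8
tool_pos: [0.505, 0.2661, 0.1227]
tool_rot: [-0.0, 0.848, 0.53, -0.0]
contact_force: [-0.2, 0.0, -4.4]
gripper_width: 0.201
grasp_force: 59.5
```

The skirt is about 7 mm below the rim with no side force. Continuing down.

Call:
{"method": "apply_moves", "body": {"targets": [{"translation":[0,0,0.04],"twist":0,"hand":0},{"translation":[0,0,0],"twist":0,"hand":0},{"translation":[0,0,0.03],"twist":0,"hand":0},{"translation":[0,0,0],"twist":0,"hand":0}]}}

```text
time: 11.2
tool_pos: [0.505, 0.2661, 0.1159]
tool_rot: [-0.0, 0.848, 0.53, -0.0]
contact_force: [-0.5, 0.4, -4.4]
gripper_width: 0.198
grasp_force: 59.6
```

Call:
{"method": "apply_moves", "body": {"targets": [{"translation":[0,0,0.02],"twist":0,"hand":0},{"translation":[0,0,0],"twist":0,"hand":0},{"translation":[0,0,0.01],"twist":0,"hand":0},{"translation":[0,0,0],"twist":0,"hand":0}]}}

```text
time: 11.6
tool_pos: [0.5056, 0.2663, 0.1155]
tool_rot: [0.0, 0.848, 0.53, 0.0]
contact_force: [-7.3, -2.9, 8.4]
gripper_width: 0.198
grasp_force: 61.3
```

The load has gone onto the box, so the lid is seated. I'll release and rise to check it.

Call:
{"method": "apply_moves", "body": {"targets": [{"translation":[0,0,0],"twist":0,"hand":1},{"translation":[0,0,0],"twist":0,"hand":1},{"translation":[0,0,0],"twist":0,"hand":1},{"translation":[0,0,-0.1],"twist":0,"hand":1},{"translation":[0,0,-0.4],"twist":0,"hand":1},{"translation":[-0.3,0,-0.4],"twist":0,"hand":1},{"translation":[-0.3,0,-0.4],"twist":0,"hand":1},{"translation":[-0.2,0,-0.2],"twist":0,"hand":1}]}}

```text
time: 12.4
tool_pos: [0.471, 0.1936, 0.2687]
tool_rot: [0.001, 0.848, 0.53, 0.003]
contact_force: [-0.3, -0.6, 0.2]
gripper_width: 1.004
grasp_force: 0.0
```

Run:
```python
from h import *
grab_frame("scene");grab_frame("scene")
print(toolyaw(),state()["tool_pos"])
k=get_calibration("wrist");print(np.round(k["pose"],4).tolist())
im=grab_frame("wrist");np.save("w3.npy",np.array(k["pose"]));cv2.imwrite("pics/w3.png",im[:,:,::-1])
for q in ("tab_xp","tab_yp","tab_xm","tab_ym"): print(q,[(np.round(r["point"],3).tolist(),round(r["score"],2)) for r in recognise("wrist",q)[:3]])
```

```text
1.1148598934006577 [0.4716584  0.19343168 0.26899486]
[[0.8973, 0.4239, 0.1231, 0.5043], [-0.4414, 0.8572, 0.2655, 0.2616], [0.007, -0.2925, 0.9562, 0.3899], [0.0, 0.0, 0.0, 1.0]]
tab_xp [([0.592, 0.224, 0.099], 0.93), ([0.586, 0.017, 0.018], 0.56)]
tab_yp []
tab_xm [([0.43, 0.308, 0.105], 0.7)]
tab_ym [([0.456, 0.166, 0.107], 0.89)]
```

View pics/w3.png

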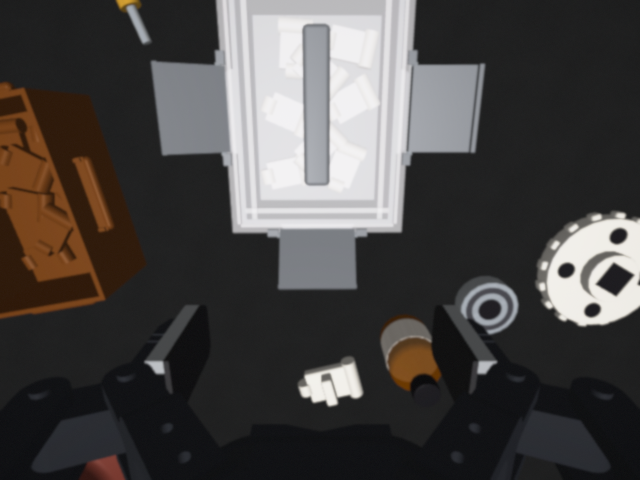

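The lid sits flat with the links showing through it. The near plate corners are at (233,232) and (403,232), the handle runs from (316,24) to (317,186), and the clips stick out left, right and below. I'll compute the lid centre and the first approach.

Run:
```python
from h import *
cal=dict(camera_matrix=get_calibration("wrist")["camera_matrix"],pose=np.load("w3.npy"))
C=pix2w("wrist",[(233,232.5),(403.5,232)],.089,cal);H=pix2w("wrist",[(316,24),(317,186)],.119,cal)
u=C[1]-C[0];a=np.arctan2(u[1],u[0]);print("yaw",a+np.pi/2,np.linalg.norm(u))
ux=np.array([np.cos(1.117),np.sin(1.117)]);uy=np.array([ux[1],-ux[0]])
print("centre from edge",C.mean(0)[:2]+.095*ux,"handle",H.mean(0),np.linalg.norm(H[1]-H[0]),np.arctan2(*(H[0]-H[1])[[1,0]]))
L=np.array([.5063,.2677]);
for n,z,p in (("xp tip",.09,(483,108)),("xm tip",.12,(157,108)),("ym tip",.12,(317,289))):
    q=pix2w("wrist",[p],z,cal)[0][:2]-L;print(n,q@ux,q@uy)
print("ym start",delta(*(L-ux*(.097+.034)),.165,1.117),"above centre")
print("scene yp",[ (np.round(r["point"],3)) for r in (grab_frame("scene"),recognise("scene","tab_yp"))[1][:2]])
```

```text
yaw 1.114652036960953 0.1396637690168014
centre from edge [0.50742884 0.267541  ] handle [0.50649424 0.26753403 0.119     ] 0.1029957144950852 1.1172128560500727
xp tip 0.001450937992129507 0.12421029185492603
xm tip 0.001354189160850416 -0.10610253415421059
ym tip -0.13105520884402821 -0.00021156606354918124
ym start (array([-49.2,   0.9,  96.4]), np.float64(0.0)) above centre
scene yp [array([0.555, 0.374, 0.109])]
```

Lid centre is (0.5067, 0.2676) at yaw 1.117, so it is seated. First the −y clip: shut the fingers, go above it, then press down and inward.

Call:
{"method": "apply_moves", "body": {"targets": [{"translation":[-0.25,0.01,0],"twist":0,"hand":0},{"translation":[-0.24,0,0.1],"twist":0,"hand":0},{"translation":[0,0,0.3],"twist":0,"hand":0},{"translation":[0,0,0.3],"twist":0,"hand":0},{"translation":[0,0,0.26],"twist":0,"hand":0},{"translation":[0,0,0],"twist":0,"hand":0},{"translation":[0,0,0],"twist":0,"hand":0}]}}

```text
time: 13.55
tool_pos: [0.4493, 0.15, 0.1668]
tool_rot: [-0.0, 0.848, 0.53, -0.001]
contact_force: [0.5, -0.4, 0.3]
gripper_width: 0.001
grasp_force: 0.0
```

```bash
cat >> h.py <<'E'
L=np.array([.5067,.2676]);UX=np.array([np.cos(1.117),np.sin(1.117)]);UY=np.array([UX[1],-UX[0]])
def rel():
    "TCP in lid frame (mm): along lid +y, along lid +x, tip height"
    s=state();q=np.array(s["tool_pos"]);d=(q[:2]-L)*1e3
    print("X %.1f Y %.1f tip %.1f yaw %.3f grip %.2f F(x,y,z) %s"%(d@UX,d@UY,1e3*q[2]-22,toolyaw(),s["gripper_width"],[round(float(v),1) for v in (np.dot(s["contact_force"][:2],UX),np.dot(s["contact_force"][:2],UY),s["contact_force"][2])]))
E
python3 -c "
from h import *
rel()"
```

```text
X -130.9 Y -0.1 tip 144.8 yaw 1.117 grip 0.00 F(x,y,z) [-0.1, 0.6, 0.3]
```

Call:
{"method": "apply_moves", "body": {"targets": [{"translation":[0,0,0.25],"twist":0,"hand":0},{"translation":[0,0,0.2],"twist":0,"hand":0},{"translation":[0,0,0.17],"twist":0,"hand":0},{"translation":[0,0,0.16],"twist":0,"hand":0},{"translation":[0.03,0,0.1],"twist":0,"hand":0},{"translation":[0.05,0,0.05],"twist":0,"hand":0},{"translation":[0,0,0],"twist":0,"hand":0}]}}

```text
time: 14.25
tool_pos: [0.4538, 0.1577, 0.0748]
tool_rot: [-0.0, 0.848, 0.53, 0.0]
contact_force: [0.1, -0.0, 0.5]
gripper_width: -0.0
grasp_force: 0.0
```

```bash
python3 -c "
from h import *
rel();rec('side',['tab_ym']);rel()"
```

```text
X -122.0 Y 0.6 tip 52.8 yaw 1.117 grip -0.00 F(x,y,z) [0.0, 0.1, 0.5]
side tab_ym [([0.556, 0.367, 0.104], 0.63), ([0.472, 0.164, 0.059], 0.6)]
X -122.2 Y 0.8 tip 53.2 yaw 1.117 grip -0.00 F(x,y,z) [0.4, 0.0, -0.4]
```

Call:
{"method": "apply_moves", "body": {"targets": [{"translation":[0.02,0,0.04],"twist":0,"hand":0},{"translation":[0.02,0,0],"twist":0,"hand":0},{"translation":[0,0,0],"twist":0,"hand":0}]}}

```text
time: 14.65
tool_pos: [0.4549, 0.1608, 0.0704]
tool_rot: [-0.0, 0.848, 0.53, 0.0]
contact_force: [-0.8, 0.6, 0.4]
gripper_width: -0.002
grasp_force: 0.0
```

Call:
{"method": "apply_moves", "body": {"targets": [{"translation":[0.02,0,0],"twist":0,"hand":0},{"translation":[0,0,0],"twist":0,"hand":0}]}}

```text
time: 14.85
tool_pos: [0.4553, 0.1615, 0.0702]
tool_rot: [0.001, 0.848, 0.53, -0.001]
contact_force: [-2.3, -5.3, 2.2]
gripper_width: -0.002
grasp_force: 2.5
```

Call:
{"method": "apply_moves", "body": {"targets": [{"translation":[0.02,0,0],"twist":0,"hand":0},{"translation":[0,0,0],"twist":0,"hand":0}]}}

```text
time: 15.05
tool_pos: [0.4553, 0.1617, 0.0702]
tool_rot: [0.002, 0.848, 0.53, -0.004]
contact_force: [-7.0, -11.9, 6.8]
gripper_width: -0.001
grasp_force: 6.8
```

```bash
python3 -c "
from h import *
rel()"
```

```text
X -117.7 Y 0.2 tip 48.2 yaw 1.118 grip -0.00 F(x,y,z) [-13.7, -1.1, 6.8]
```

Call:
{"method": "apply_moves", "body": {"targets": [{"translation":[0.01,0,0],"twist":0,"hand":0},{"translation":[0,0,0],"twist":0,"hand":0}]}}

```text
time: 15.25
tool_pos: [0.4553, 0.1618, 0.0702]
tool_rot: [0.002, 0.848, 0.53, -0.005]
contact_force: [-8.7, -15.3, 9.8]
gripper_width: -0.001
grasp_force: 9.0
```

Call:
{"method": "apply_moves", "body": {"targets": [{"translation":[-0.2,0,0],"twist":0,"hand":0},{"translation":[-0.3,0,-0.2],"twist":0,"hand":0},{"translation":[0,0,-0.4],"twist":0,"hand":0},{"translation":[0,0,-0.4],"twist":0,"hand":0},{"translation":[0,0,0],"twist":0,"hand":0}]}}

```text
time: 15.75
tool_pos: [0.439, 0.1205, 0.1773]
tool_rot: [0.003, 0.848, 0.53, 0.006]
contact_force: [0.5, -0.3, 0.9]
gripper_width: -0.001
grasp_force: 0.0
```

```bash
cat >> h.py <<'E'
def tabs(c,names=("tab_xp","tab_yp","tab_xm","tab_ym")):
    grab_frame(c)
    for q in names:
        for r in recognise(c,q)[:3]:
            p=np.array(r["point"]);d=(p[:2]-L)*1e3
            print(c,q,"X %.0f Y %.0f z %.0f s %.2f"%(d@UX,d@UY,p[2]*1e3,r["score"]))
E
python3 -c "
from h import *
rel();tabs('side');tabs('scene')"
```

```text
X -161.9 Y 3.6 tip 155.3 yaw 1.116 grip -0.00 F(x,y,z) [-0.1, 0.6, 0.9]
side tab_xp X -6 Y 91 z 96 s 0.69
side tab_yp X 111 Y -1 z 108 s 0.70
side tab_xm X -24 Y -94 z 108 s 0.45
side tab_ym X -105 Y -1 z 70 s 0.72
scene tab_xp X 0 Y 93 z 98 s 0.85
scene tab_xp X 1 Y -83 z 107 s 0.43
scene tab_yp X 117 Y -0 z 110 s 0.94
scene tab_xm X -1 Y -87 z 102 s 0.63
scene tab_xm X 115 Y 4 z 110 s 0.23
```

The −y clip reads home. Next the +y clip, by the same motion mirrored.

Call:
{"method": "apply_moves", "body": {"targets": [{"translation":[0.45,-0.02,0],"twist":0,"hand":0},{"translation":[0.48,-0.02,0],"twist":0,"hand":0},{"translation":[0.48,0,0],"twist":0,"hand":0},{"translation":[0.48,0,0],"twist":0,"hand":0},{"translation":[0.48,0,0],"twist":0,"hand":0},{"translation":[0.48,0,0],"twist":0,"hand":0},{"translation":[0.08,0,0],"twist":0,"hand":0},{"translation":[0,0,0],"twist":0,"hand":0}]}}

```text
time: 17.05
tool_pos: [0.5599, 0.3862, 0.1691]
tool_rot: [0.0, 0.848, 0.531, -0.001]
contact_force: [0.2, -0.3, -0.7]
gripper_width: -0.0
grasp_force: 0.0
```

```bash
python3 -c "
from h import *
rel()"
```

```text
X 130.0 Y -4.2 tip 147.1 yaw 1.118 grip -0.00 F(x,y,z) [-0.2, 0.4, -0.7]
```

Call:
{"method": "apply_moves", "body": {"targets": [{"translation":[0.01,0.04,0.25],"twist":0,"hand":0},{"translation":[0,0,0.2],"twist":0,"hand":0},{"translation":[0,0,0.18],"twist":0,"hand":0},{"translation":[0,0,0.17],"twist":0,"hand":0},{"translation":[-0.03,0,0.1],"twist":0,"hand":0},{"translation":[-0.05,0,0.05],"twist":0,"hand":0},{"translation":[-0.02,0,0.03],"twist":0,"hand":0},{"translation":[0,0,0],"twist":0,"hand":0}]}}

```text
time: 17.85
tool_pos: [0.5594, 0.3747, 0.0722]
tool_rot: [0.0, 0.848, 0.53, -0.0]
contact_force: [-0.7, 0.2, 0.2]
gripper_width: 0.0
grasp_force: 0.0
```

```bash
python3 -c "
from h import *
rel()"
```

```text
X 119.4 Y 0.4 tip 50.2 yaw 1.117 grip 0.00 F(x,y,z) [-0.1, -0.7, 0.2]
```

Call:
{"method": "apply_moves", "body": {"targets": [{"translation":[-0.02,0,0.02],"twist":0,"hand":0},{"translation":[-0.02,0,0],"twist":0,"hand":0},{"translation":[0,0,0],"twist":0,"hand":0}]}}

```text
time: 18.15
tool_pos: [0.5584, 0.3722, 0.0709]
tool_rot: [-0.0, 0.848, 0.53, 0.001]
contact_force: [1.8, 3.6, -0.9]
gripper_width: 0.0
grasp_force: 1.8
```

Call:
{"method": "apply_moves", "body": {"targets": [{"translation":[-0.02,0,0],"twist":0,"hand":0},{"translation":[0,0,0],"twist":0,"hand":0}]}}

```text
time: 18.35
tool_pos: [0.5582, 0.3719, 0.0714]
tool_rot: [-0.001, 0.848, 0.53, 0.003]
contact_force: [3.6, 7.6, -2.3]
gripper_width: -0.003
grasp_force: 4.3
```

```bash
python3 -c "
from h import *
rel()"
```

```text
X 116.3 Y 0.6 tip 49.4 yaw 1.117 grip -0.00 F(x,y,z) [8.4, -0.1, -2.3]
```

Call:
{"method": "apply_moves", "body": {"targets": [{"translation":[-0.03,0,0],"twist":0,"hand":0},{"translation":[0,0,0],"twist":0,"hand":0}]}}

```text
time: 18.55
tool_pos: [0.5581, 0.3715, 0.0724]
tool_rot: [-0.002, 0.848, 0.53, 0.006]
contact_force: [7.7, 14.5, -4.3]
gripper_width: 0.0
grasp_force: 8.3
```

Call:
{"method": "apply_moves", "body": {"targets": [{"translation":[0.25,0,0],"twist":0,"hand":0},{"translation":[0.3,0,-0.2],"twist":0,"hand":0},{"translation":[0,0,-0.4],"twist":0,"hand":0},{"translation":[0,0,-0.4],"twist":-1,"hand":0},{"translation":[0,0,0],"twist":-1,"hand":0},{"translation":[0,0,0],"twist":-1,"hand":0},{"translation":[0,0,0],"twist":-1,"hand":0},{"translation":[0,0,0],"twist":-1,"hand":0}]}}

```text
time: 19.35
tool_pos: [0.5794, 0.4161, 0.1701]
tool_rot: [0.0, 0.689, 0.725, -0.001]
contact_force: [0.3, -0.8, -0.1]
gripper_width: 0.002
grasp_force: 0.0
```

Call:
{"method": "apply_moves", "body": {"targets": [{"translation":[0,0,0],"twist":-1,"hand":0},{"translation":[0,0,0],"twist":-1,"hand":0},{"translation":[0,0,0],"twist":-1,"hand":0},{"translation":[0,0,0],"twist":-1,"hand":0},{"translation":[0,0,0],"twist":-1,"hand":0},{"translation":[0,0,0],"twist":-1,"hand":0},{"translation":[0,0,0],"twist":-1,"hand":0},{"translation":[0,0,0],"twist":-1,"hand":0}]}}

```text
time: 20.15
tool_pos: [0.5794, 0.4161, 0.17]
tool_rot: [-0.0, 0.353, 0.936, -0.001]
contact_force: [0.3, -0.7, 0.3]
gripper_width: -0.001
grasp_force: 0.0
```

```bash
python3 -c "
from h import *
tabs('scene');rel()
for s in (1,-1): print(s,delta(*(L+UY*.105*s),.169,1.117+1.571-(0.1 if 0 else 0)))"
```

```text
scene tab_xp X -3 Y 93 z 98 s 0.85
scene tab_yp X 105 Y 0 z 85 s 0.61
scene tab_xm X -3 Y -85 z 105 s 0.75
scene tab_ym X -296 Y 18 z 15 s 0.61
X 165.8 Y 0.3 tip 148.2 yaw 2.415 grip 0.00 F(x,y,z) [-0.3, 1.3, 0.3]
1 (array([-145.5, -131.4,    1.2]), np.float64(-0.273))
-1 (array([  56.8, -188. ,    1.2]), np.float64(-0.273))
```

Both short-side clips are in. I'm finishing the turn so the finger side faces the long-side clips, and going to the −x clip.

Call:
{"method": "apply_moves", "body": {"targets": [{"translation":[0,0,0],"twist":-0.9,"hand":0},{"translation":[0,0,0],"twist":-0.9,"hand":0},{"translation":[0,0,0],"twist":-0.9,"hand":0},{"translation":[0.26,-0.41,0],"twist":0,"hand":0},{"translation":[0.26,-0.41,0],"twist":0,"hand":0},{"translation":[0.26,-0.41,0],"twist":0,"hand":0},{"translation":[0.26,-0.41,0],"twist":0,"hand":0},{"translation":[0,0,0],"twist":0,"hand":0}]}}

```text
time: 21.2
tool_pos: [0.4079, 0.3117, 0.1666]
tool_rot: [-0.003, 0.226, 0.974, -0.003]
contact_force: [-0.6, -0.0, -0.1]
gripper_width: -0.002
grasp_force: 0.0
```

```bash
python3 -c "
from h import *
rel()"
```

```text
X -3.7 Y -108.2 tip 144.6 yaw 2.686 grip -0.00 F(x,y,z) [-0.3, -0.6, -0.1]
```

Call:
{"method": "apply_moves", "body": {"targets": [{"translation":[-0.03,0.03,0.24],"twist":0,"hand":0},{"translation":[0,0,0.2],"twist":0,"hand":0},{"translation":[0,0,0.17],"twist":0,"hand":0},{"translation":[0,0,0.16],"twist":0,"hand":0},{"translation":[-0.03,0,0.1],"twist":0,"hand":0},{"translation":[-0.05,0,0.05],"twist":0,"hand":0},{"translation":[-0.02,0,0.03],"twist":0,"hand":0},{"translation":[0,0,0],"twist":0,"hand":0}]}}

```text
time: 22.0
tool_pos: [0.427, 0.3126, 0.0753]
tool_rot: [-0.001, 0.226, 0.974, 0.0]
contact_force: [-4.0, 3.4, -0.8]
gripper_width: -0.002
grasp_force: 2.6
```

```bash
python3 -c "
from h import *
rel()"
```

```text
X 5.5 Y -91.3 tip 53.3 yaw 2.686 grip -0.00 F(x,y,z) [1.3, -5.1, -0.8]
```

Call:
{"method": "apply_moves", "body": {"targets": [{"translation":[0.03,-0.05,0.04],"twist":0,"hand":0},{"translation":[-0.03,0,0],"twist":0,"hand":0},{"translation":[0,0,0],"twist":0,"hand":0}]}}

```text
time: 22.3
tool_pos: [0.4245, 0.3072, 0.071]
tool_rot: [-0.001, 0.226, 0.974, -0.0]
contact_force: [-4.3, 0.6, -0.3]
gripper_width: 0.003
grasp_force: 2.0
```

Call:
{"method": "apply_moves", "body": {"targets": [{"translation":[-0.02,0,0],"twist":0,"hand":0},{"translation":[0,0,0],"twist":0,"hand":0}]}}

```text
time: 22.5
tool_pos: [0.4247, 0.3071, 0.0709]
tool_rot: [-0.003, 0.226, 0.974, -0.0]
contact_force: [-10.9, 4.3, 3.4]
gripper_width: 0.003
grasp_force: 5.6
```

```bash
python3 -c "
from h import *
rel()"
```

```text
X -0.4 Y -91.0 tip 48.9 yaw 2.686 grip 0.00 F(x,y,z) [-0.9, -11.7, 3.4]
```

Stopped at the home position with 12 N. A last bit of push, then retreat and cross to the +x side.

Call:
{"method": "apply_moves", "body": {"targets": [{"translation":[-0.01,0,0],"twist":0,"hand":0},{"translation":[0,0,0],"twist":0,"hand":0},{"translation":[0.25,0,0],"twist":0,"hand":0},{"translation":[0.15,0,-0.2],"twist":0,"hand":0},{"translation":[0,0,-0.4],"twist":0,"hand":0},{"translation":[0,0,-0.4],"twist":0,"hand":0},{"translation":[0,0,0],"twist":0,"hand":0}]}}

```text
time: 23.2
tool_pos: [0.3961, 0.3259, 0.1792]
tool_rot: [0.006, 0.225, 0.974, 0.005]
contact_force: [-0.2, -0.0, 0.7]
gripper_width: -0.002
grasp_force: 0.0
```

Call:
{"method": "apply_moves", "body": {"targets": [{"translation":[-0.4,0,0],"twist":0,"hand":0},{"translation":[-0.4,0,0],"twist":0,"hand":0},{"translation":[-0.4,0,0],"twist":0,"hand":0},{"translation":[-0.4,0,0],"twist":0,"hand":0},{"translation":[-0.4,0,0],"twist":0,"hand":0},{"translation":[-0.4,0,0],"twist":0,"hand":0},{"translation":[0,0,0],"twist":0,"hand":0},{"translation":[0,0,0],"twist":0,"hand":0}]}}

```text
time: 24.0
tool_pos: [0.6082, 0.2175, 0.1707]
tool_rot: [-0.0, 0.226, 0.974, -0.0]
contact_force: [-0.9, 0.7, -0.4]
gripper_width: 0.001
grasp_force: 0.0
```

```bash
python3 -c "
from h import *
rel()"
```

```text
X -0.6 Y 113.2 tip 148.7 yaw 2.685 grip 0.00 F(x,y,z) [0.2, -1.1, -0.4]
```

Call:
{"method": "apply_moves", "body": {"targets": [{"translation":[0.08,0,0.25],"twist":0,"hand":0},{"translation":[0,0,0.22],"twist":0,"hand":0},{"translation":[0,0,0.18],"twist":0,"hand":0},{"translation":[0,0,0.17],"twist":0,"hand":0},{"translation":[0.03,0,0.1],"twist":0,"hand":0},{"translation":[0.04,0,0.06],"twist":0,"hand":0},{"translation":[0,0,0.02],"twist":0,"hand":0},{"translation":[0,0,0],"twist":0,"hand":0}]}}

```text
time: 24.8
tool_pos: [0.594, 0.2252, 0.0715]
tool_rot: [-0.0, 0.225, 0.974, 0.0]
contact_force: [-1.0, 0.3, -0.4]
gripper_width: -0.001
grasp_force: 0.1
```

```bash
python3 -c "
from h import *
rel()"
```

```text
X 0.2 Y 97.0 tip 49.5 yaw 2.687 grip -0.00 F(x,y,z) [-0.2, -1.0, -0.4]
```

Call:
{"method": "apply_moves", "body": {"targets": [{"translation":[0.03,0,0],"twist":0,"hand":0},{"translation":[0.02,0,0],"twist":0,"hand":0},{"translation":[0,0,0],"twist":0,"hand":0}]}}

```text
time: 25.1
tool_pos: [0.5897, 0.2274, 0.0718]
tool_rot: [0.0, 0.225, 0.974, 0.0]
contact_force: [1.8, -1.1, -0.4]
gripper_width: -0.001
grasp_force: 0.9
```

Call:
{"method": "apply_moves", "body": {"targets": [{"translation":[0.03,0,0],"twist":0,"hand":0},{"translation":[0,0,0],"twist":0,"hand":0}]}}

```text
time: 25.3
tool_pos: [0.5887, 0.228, 0.0722]
tool_rot: [0.003, 0.225, 0.974, 0.0]
contact_force: [8.1, -2.5, -2.2]
gripper_width: -0.003
grasp_force: 3.8
```

```bash
python3 -c "
from h import *
rel()"
```

```text
X 0.4 Y 91.1 tip 50.2 yaw 2.687 grip -0.00 F(x,y,z) [1.3, 8.3, -2.2]
```

Call:
{"method": "apply_moves", "body": {"targets": [{"translation":[0.03,0,0],"twist":0,"hand":0},{"translation":[0,0,0],"twist":0,"hand":0},{"translation":[-0.25,0,0],"twist":0,"hand":0},{"translation":[-0.2,0,-0.2],"twist":0,"hand":0},{"translation":[0,0,-0.45],"twist":0,"hand":0},{"translation":[0,0,-0.45],"twist":0,"hand":0},{"translation":[-0.2,0,-0.45],"twist":0,"hand":0},{"translation":[-0.4,0,-0.3],"twist":0,"hand":0}]}}

```text
time: 26.1
tool_pos: [0.678, 0.1854, 0.2612]
tool_rot: [0.001, 0.224, 0.975, 0.001]
contact_force: [1.5, -0.2, 0.8]
gripper_width: -0.0
grasp_force: 0.0
```

Run:
```python
from h import *
grab_frame("scene");rel()
for c in("scene","side","wrist"): tabs(c)
for c in ("side","scene","wrist"):
    grab_frame(c)
    for n in ("tab_xp","tab_yp","tab_xm","tab_ym"):
        for r in regions_of(c,n)[:3]:
            m=r["pixels"].astype(np.uint8);ys,xs=np.nonzero(m);print(c,n,round(r["score"],2),m.sum(),"box",xs.min(),xs.max(),ys.min(),ys.max(),cv2.minAreaRect(np.c_[xs,ys].astype(np.int32)))
# expected pixels of clip outer face ends for home and for 0.25 rad
def clip(h,ax,th,z0=.087):
    n=np.array([np.cos(th),np.sin(th)]);d=np.array([np.sin(th),-np.cos(th)]);e=10*n+46*d
    ta=UY if abs(ax@UX)>.5 else UX
    return [np.r_[L+ax*(h+e[0])/1e3+s*ta*.03,z0+e[1]/1e3] for s in(-1,1)]
for n,h,ax in(("xp",71,UY),("yp",97,UX),("xm",71,-UY),("ym",97,-UX)):
    for th in(0,.25):print(n,th,[(c,w2pix(c,clip(h,ax,th)).round(1).tolist()) for c in("scene","side","wrist")])
cv2.imwrite("pics/f_side.png",grab_frame("side")[:,:,::-1]);cv2.imwrite("pics/f_scene.png",grab_frame("scene")[:,:,::-1])
```

```text
X 0.6 Y 198.2 tip 244.7 yaw 2.685 grip -0.00 F(x,y,z) [-4.6, 1.1, 3.4]
scene tab_xp X -3 Y 80 z 75 s 0.82
scene tab_xp X -227 Y 115 z 27 s 0.42
scene tab_yp X 103 Y -0 z 86 s 0.81
scene tab_yp X 47 Y 61 z 36 s 0.46
scene tab_xm X -621 Y 441 z 26 s 0.71
scene tab_xm X -1 Y -75 z 87 s 0.47
side tab_xp X -7 Y 75 z 70 s 0.54
side tab_xp X -74 Y 30 z 27 s 0.33
side tab_yp X -45 Y 9 z 91 s 0.69
side tab_xm X -4 Y -79 z 91 s 0.41
side tab_ym X -106 Y -2 z 69 s 0.67
side tab_ym X -43 Y 7 z 88 s 0.58
wrist tab_xp X -1 Y 79 z 91 s 0.87
side tab_xp 0.74 205 box 345 355 182 206 ((350.0, 194.0), (24.0, 10.0), 90.0)
side tab_yp 0.56 197 box 345 355 181 206 ((349.504150390625, 193.45494079589844), (9.777859687805176, 25.44054412841797), 5.194429397583008)
side tab_ym 0.64 382 box 300 321 195 216 ((310.0, 205.50001525878906), (23.820091247558594, 17.693288803100586), 13.240518569946289)
side tab_ym 0.44 2318 box 291 356 164 215 ((323.00250244140625, 189.9644775390625), (63.83735656738281, 51.36912536621094), 4.085616588592529)
scene tab_xp 0.67 217 box 370 387 295 317 ((377.964599609375, 306.0310058
[... 924 characters left out ...]
 [('scene', [[436.0, 319.0], [419.3, 331.8]]), ('side', [[329.4, 174.6], [347.5, 178.5]]), ('wrist', [[485.1, -96.0], [475.2, -0.3]])]
xm 0 [('scene', [[413.5, 270.5], [427.7, 285.7]]), ('side', [[295.2, 194.5], [303.3, 185.2]]), ('wrist', [[275.9, -182.7], [363.5, -182.9]])]
xm 0.25 [('scene', [[416.6, 267.8], [430.9, 282.9]]), ('side', [[291.7, 192.6], [300.0, 183.3]]), ('wrist', [[274.7, -208.3], [364.7, -208.6]])]
ym 0 [('scene', [[382.3, 261.0], [366.1, 272.2]]), ('side', [[300.5, 211.6], [320.8, 216.5]]), ('wrist', [[172.3, -92.3], [181.4, 1.9]])]
ym 0.25 [('scene', [[380.0, 257.7], [363.7, 268.9]]), ('side', [[298.9, 212.4], [319.3, 217.4]]), ('wrist', [[154.8, -95.1], [165.1, 0.4]])]
```

The +x clip's free edge is at wrist row 79, where home plus the lip should be; at 0.25 rad it would be about row 93. I'll take one look over the −x side, which the fixed cameras hide.

Call:
{"method": "apply_moves", "body": {"targets": [{"translation":[0.45,0,0],"twist":0,"hand":0},{"translation":[0.45,0,0],"twist":0,"hand":0},{"translation":[0.45,0,0],"twist":0,"hand":0},{"translation":[0.45,0,0],"twist":0,"hand":0},{"translation":[0.45,0,0],"twist":0,"hand":0},{"translation":[0.35,0,0],"twist":0,"hand":0},{"translation":[0,0,0],"twist":0,"hand":0}]}}

```text
time: 28.45
tool_pos: [0.4419, 0.2995, 0.2566]
tool_rot: [-0.0, 0.223, 0.975, 0.0]
contact_force: [0.5, 0.1, -0.3]
gripper_width: 0.0
grasp_force: 0.0
```

Run:
```python
from h import *
grab_frame("scene");rel()
def clip(h,ax,th,k):
    n=np.array([np.cos(th),np.sin(th)]);d=np.array([np.sin(th),-np.cos(th)]);e=k*n+46*d
    ta=UY if abs(ax@UX)>.5 else UX
    return [np.r_[L+ax*(h+e[0])/1e3+s*ta*.03,.087+e[1]/1e3] for s in(-1,1)]
tabs("wrist")
for n,h,ax in(("xm",71,-UY),("yp",97,UX),("ym",97,-UX)):
    for th in(0,.1,.25):print(n,th,w2pix("wrist",clip(h,ax,th,14.5)).round(0).tolist())
for n in ("tab_yp","tab_xm","tab_ym"):
    for r in regions_of("wrist",n)[:3]:
        ys,xs=np.nonzero(r["pixels"]);print(n,round(r["score"],2),len(xs),"box",xs.min(),xs.max(),ys.min(),ys.max())
im=cv2.cvtColor(grab_frame("wrist"),cv2.COLOR_RGB2GRAY)
c=int(w2pix("wrist",clip(71,-UY,0,14.5)).mean(0)[0]);print("col",c,im[100:300:3,c-15].tolist())
```

```text
X 0.3 Y -70.3 tip 234.7 yaw 2.690 grip -0.00 F(x,y,z) [-0.7, -0.1, 1.1]
wrist tab_yp X 102 Y -1 z 88 s 0.94
wrist tab_xm X -0 Y -77 z 88 s 0.78
wrist tab_ym X -101 Y -5 z 90 s 0.72
xm 0 [[286.0, 186.0], [354.0, 186.0]]
xm 0.1 [[286.0, 182.0], [355.0, 181.0]]
xm 0.25 [[285.0, 175.0], [355.0, 175.0]]
yp 0 [[441.0, 245.0], [435.0, 304.0]]
yp 0.1 [[446.0, 246.0], [441.0, 305.0]]
yp 0.25 [[455.0, 247.0], [448.0, 306.0]]
ym 0 [[200.0, 246.0], [206.0, 305.0]]
ym 0.1 [[195.0, 247.0], [201.0, 305.0]]
ym 0.25 [[186.0, 248.0], [193.0, 307.0]]
tab_yp 0.26 6180 box 386 605 0 113
tab_xm 0.94 2469 box 277 360 187 221
tab_xm 0.74 31321 box 187 449 188 356
tab_ym 0.71 970 box 188 207 259 332
col 320 [38, 38, 38, 38, 37, 37, 39, 37, 38, 37, 38, 37, 37, 37, 38, 36, 38, 37, 38, 38, 39, 38, 38, 38, 38, 37, 38, 38, 45, 165, 176, 79, 67, 67, 128, 180, 180, 179, 190, 193, 226, 231, 228, 237, 237, 237, 231, 248, 250, 248, 249, 250, 249, 240, 236, 235, 229, 245, 249, 248, 250, 250, 249, 210, 108, 98, 94]
```

The −x clip's free edge is at wrist row 186–187, exactly home. All four clips stopped symmetrically at the home position. Handing in.

```bash
python3 -c "
from plant import *
print(job_done())"
```

```text
the job is handed in; nothing more can be done
None
```

I handed the job in: the lid is seated on the grey box and all four clips are pressed home. The images confirm the two long-side clips; for the short-side pair I relied on the push force and stopping position, and the hand-in returned no verdict.

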